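# Clamp a gel tray in the casting stand with its cam knob

## Task

Get the gel tray ready for pouring: set the clear tray flat in the casting stand, its two open ends facing the sliding gate and the rubber seal of the end stop, and let go of it. Then turn the winged cam knob until its off-centre lobe bears firmly on the gate and the tray is squeezed against the seal; stop as soon as it is firm, because overtightening bows the tray. Leave it clamped and do not disturb the flask, the vial, the timer or the comb.

Things in the scene. Friction and masses are not known exactly. Their poses are not given: they have to be found in the camera images.
- caster: Grey gel-casting stand fixed on the bench: a bed 208 x 104 mm, its top 18 mm above the bench. Origin on the bench under the middle; x runs along the stand from cam knob to end stop, y across, z up. In order along +x: cam knob (axis at x = -75 mm), sliding gate, bay for the tray, end stop 32 mm high. Cheeks 14 mm high at y = +-38.5 to 47.5 mm, x = -102 to -24 mm guide the gate.
- bay (a point): Point on the bed's top, in the middle of the bay between gate and end stop, where the tray's origin goes; axes as the stand's. At the start the bay is 76 to 82 mm long: the gate's face is about 39.5 mm from this point towards -x, the seal 36.5 to 42.5 mm towards +x.
- seal_nominal (a point): Nominal middle of the foot of the rubber seal's face on the end stop (fixed to the stand, on the bed's top). The end stop is set by hand in its slots, so the real face is up to 3 mm nearer or farther along x: the knob angle that clamps the tray is not known beforehand, feel for it. Seal 74 mm wide, 28 mm high, springy: about 10 N per mm pressed in.
- cam_knob: Cam knob on a vertical axis; origin on the axis at the bed's top, z up. A white disc, 38 mm diameter, 3 to 19 mm above the bed, sits 8 mm off the axis: the lobe points along the knob's +x. At the start the lobe points away from the gate, within 0.35 rad. Turns either way, 3.0 rad from straight away. Disc's reach to the gate from the axis: 11 mm (lobe away), 19 (sideways), 27 (at the gate).
- wing (a point): Middle of the knob's wing grip, on the axis, 45 mm above the bed. Wing 46 x 12 x 24 mm (knob x, y, z). Turns free at 0.13 N m and stays where left. Clamping begins 1.4 to 2.3 rad off straight away, then it stiffens: 0.23 N m at 8 N squeeze (enough), 0.33 at 15 N (good), 0.6 at 35 N (too tight). Held still after a small turn, the moment reads about -0.12 free, 0.03 at 8 N, 0.2 at 15 N.
- gate: Sliding gate: loose white block with a rubber face, 14 mm thick (x), 76 mm wide (y), 30 mm high, with two low runners towards the cam, standing on the bed between the cheeks and sliding along the stand's x. Origin at the middle of its underside, axes as the stand's; its tray-side face is 7 mm from the origin. At the start about 1 mm from the cam disc, which pushes it; slides easily.
- gel_tray: Gel tray of clear, slightly tinted plastic, 70 mm long (x), 62 mm wide (y), 24 mm high; two 4 mm side walls along its length with comb notches near the ends, ends open, 4 mm floor; 0.08 to 0.15 kg. Origin at the middle of its underside, z up; either way round will do. Starts flat on the bench. In the stand it lies lengthwise (x along the stand's x), centred across within 5 mm.
- flask_125: Small conical flask, 68 mm diameter, 115 mm high, a bystander; origin at the middle of its underside.
- vial_1: Small vial, 24 mm diameter, 46 mm high, a bystander; origin at the middle of its underside.
- timer: Flat timer, 62 x 62 x 19 mm, a bystander; origin at the middle of its underside.
- well_comb: White well comb lying flat, about 23 x 66 x 7 mm, not used yet, a bystander; origin under its back bar.
There are look-alikes about, which are no part of the job. What is shaped like the gel_tray but blue is not meant.

How it is judged:
On the way, in this order (a step that is already met when the one before it is completed fails the run):
1. the tray lies flat in the stand between gate and seal, let go, not yet clamped (z of gel_tray in the frame of caster between 0.015 and 0.0205 m and x of gel_tray in the frame of caster between -0.018 and 0 m and y of gel_tray in the frame of caster between -0.006 and 0.006 m and angle between gel_tray's own z axis and vertical below 0.035 rad and contact force between the fingers and gel_tray below 0.5 N and angle between the x axis of gel_tray and the x axis of caster, either way round below 0.1 rad), for 0.2 s.
2. the cam's lobe bears on the gate and the tray is clamped (contact force between cam_knob and gate above 8 N and contact force between gate and gel_tray above 8 N), for 0.2 s.
At the end, for the whole second after the job is handed in: The cam lobe presses on the gate and the gate on the tray with more than 8 N each, by themselves; the tray lies flat on the bed (within 2.5 mm and 2 degrees), lengthwise (within 3.4 degrees) and centred across within 7 mm; everything at rest (all of step 2 and z of gel_tray in the frame of caster between 0.015 and 0.0205 m and y of gel_tray in the frame of caster between -0.007 and 0.007 m and angle between the x axis of gel_tray and the x axis of caster, either way round below 0.06 rad and angle between gel_tray's own z axis and vertical below 0.035 rad and linear speed of gel_tray below 0.01 m/s and angular speed of cam_knob below 0.05 rad/s); the robot touches nothing.
It fails at once if the tray is overtightened (squeezed with more than 35 N) (contact force between gate and gel_tray above 35 N).
It fails at once if the flask, vial, timer or comb is disturbed (moved more than 30 mm) (distance of any of flask_125, vial_1, timer, well_comb from where it was at the start of the episode above 0.03 m).
It also fails if it takes over 70 s, if anything falls off the work surface, if the arm or the gripper's body presses on something with over 40 N, if the wrist force passes 120 N, or if a joint passes its speed limit or range.

## Robot

A 6-joint arm with a two-finger parallel gripper is mounted at the origin on a cart in front of the work surface, level with it; the furniture and walls round the work are solid. World frame = base frame: x ahead of the robot, y to its left, z up, the work surface at z = 0. Lengths are in m, angles in rad, forces in N, time in s.
With the tool pointing down it reaches from about 0.35 to 0.875 m from the base axis. Payload 4.2 kg.
Tool frame: the origin (TCP) lies on the centre line of the jaws, within the pads' length; the fingertips stand r.tips_ahead ahead of it and the grasp point (between the pads) lies 5 mm behind it (r.tips_ahead is the distance from the TCP to the fingertips, in m); z points along the fingers, y is the line along which they close (so a half turn about z gives the same grasp; the last joint's range is limited). The gripper opens to 85 mm and grips with 20 to 120 N. Pads are 22 mm wide; open, the fingers measure 114 mm over their backs; the gripper's body (76 mm by 85 mm) begins 54 mm behind the grasp point. The pads swing forward as they close: fully open they stand 13 mm farther back than shut.
Start: joints at [1.474, 0.385, 0.008, 0, -1.194, -0.259], TCP at [0.218, 0.586, 0.245] pointing down, gripper open.
Joint ranges: [-3.14, 3.14], [-1.21, 2.06], [-1.07, 1.41], [-3.16, 2.05], [-2.99, -0.16], [-3.1, 3.1]. Speed limits (rad/s): [2.79, 2.79, 3.14, 3.14, 3.14, 3.14].

## Interface

Orientations are given as a 3x3 rotation matrix whose columns are the frame's x, y, z axes.
In Python, from workcell import r, cams gives the robot as it stands.
- The arm moves only by the shell command python3 -m inch 'ROWS' [OPENING] [FORCE]. ROWS is JSON, one flat list of numbers, 6 for each row, row after row: the shift along the tool's x, y, z in cm, then the turn, a rotation vector about the tool's x, y, z in rad. A call has 1 to 12 rows; each row shifts and turns the commanded pose from where the row before left it, along the tool's axes as they then stand; what a row does not reach is not made up. A row lasts 1/12 s, in which the tool goes at most 41.7 mm and 7.16 degrees, less where a joint would pass 70% of its speed; a pose out of reach is approached as far as the arm can. A call with a gripper value outside its range is refused whole. OPENING is the finger opening in cm, from 0 to 8.54, set as the call begins (- or left out, the last holds). The fingers move at their own pace and stop on an object; FORCE is the grip in N (left out, the last holds). Time passes only in rows, so rows that do not move let the fingers close. It gives the time, the measured TCP pose, the force, the opening and the grip force at its end, in the units of the state.
- r.sense(): the state, without advancing time (a new reading comes with each control period).
- cams.snapshot(name): name is "scene" or "top"; returns a dict with "color" (480x640x3 uint8, red, green, blue), "fx", "fy", "cx", "cy" (pixels), "k1" (the pictures are not rectified: a ray, as slopes to the right and down, at radius r is drawn at 1 + k1 r^2 times it, then the intrinsics apply), "eye" and "rotation" of the camera in the world. Camera axes: x right, y down, z forward; pixel columns grow to the right and rows downward; lengths in m; the calibration is good to about 2 mm. A picture is of the moment at which its call begins. There is no depth.
- r.close_job(): hands the job in; it is judged then, once.
The state is a dict: "t": time; "joint_pos": joint angles; "joint_velocities": joint speeds; "effort": joint torques, N m; "tcp_pos": TCP position; "orientation": TCP orientation; "contact_force": force on the tool from outside, world axes, zero at the start; "torque": the same for the moment, N m; "finger_gap": finger opening in m; "finger_force": force on a finger pad.
Only numpy, scipy, OpenCV 4.12 (cv2) and the standard library are available. Lean on these libraries where they do the work, as an engineer would, in place of code of your own. Each camera call takes 0.05 s, during which the arm holds its last target. There are 200 camera calls.

## Working session

There is one attempt and no reset: what is moved stays moved. The work goes in short steps, Python scripts to look and compute and a shell command to move; the robot and the scene stay as the last step left them, time stands still between calls to the robot, and variables do not carry over. Pictures are saved under pics/ and viewed, at most 10 in all, crops included, and the job is handed in when it is done.

```bash
ls; mkdir -p pics; cat > h.py <<'E'
import numpy as np,cv2,json
from workcell import r,cams
def snap(n,f):
    s=cams.snapshot(n); cv2.imwrite(f,s["color"][:,:,::-1]); m={k:np.array(s[k]).tolist() for k in s if k!="color"}; json.dump(m,open(f+".json","w")); return s
def load(f): return json.load(open(f+".json"))
def ray(s,u,v):
    x,y=(u-s["cx"])/s["fx"],(v-s["cy"])/s["fy"]; rd=np.hypot(x,y); q=rd
    for _ in range(30): q=rd/(1+s["k1"]*q*q)
    k=q/rd if rd>0 else 1
    return np.array(s["rotation"])@np.array([x*k,y*k,1])
def at(s,u,v,z):
    d=ray(s,u,v); e=np.array(s["eye"]); return e+d*(z-e[2])/d[2]
def proj(s,p):
    c=np.array(s["rotation"]).T@(np.array(p)-np.array(s["eye"])); x,y=c[:2]/c[2]; f=1+s["k1"]*(x*x+y*y)
    return np.array([s["fx"]*x*f+s["cx"],s["fy"]*y*f+s["cy"]])
E
python3 - <<'E'
from h import *
for n in("scene","top"):
    s=snap(n,f"pics/{n}0.png"); print(n,s["eye"],np.round(s["rotation"],3).tolist(),s["fx"],s["k1"])
st=r.sense(); print(st["tcp_pos"],np.round(st["orientation"],3).tolist(),r.tips_ahead,st["finger_gap"],st["t"])
E
```

```text
pics
scene [-0.10490705 -0.39860824  0.75589903] [[0.556, -0.574, 0.602], [-0.831, -0.39, 0.395], [0.008, -0.72, -0.694]] 460.2864024973979 -0.019687073283283344
top [0.21860373 0.02070042 1.5295837 ] [[-0.007, -0.983, 0.185], [-1.0, 0.005, -0.012], [0.01, -0.185, -0.983]] 600.5466732634013 0.007228194096949514
[0.21754479 0.58539982 0.24432376] [[0.937, -0.349, -0.001], [-0.349, -0.937, -0.002], [0.0, 0.002, -1.0]] 0.014 0.08521466015408927 0.1
```

View pics/top0.png

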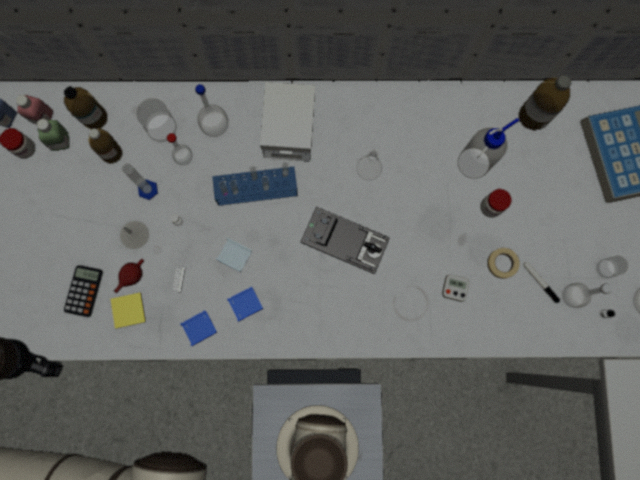

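View pics/scene0.png

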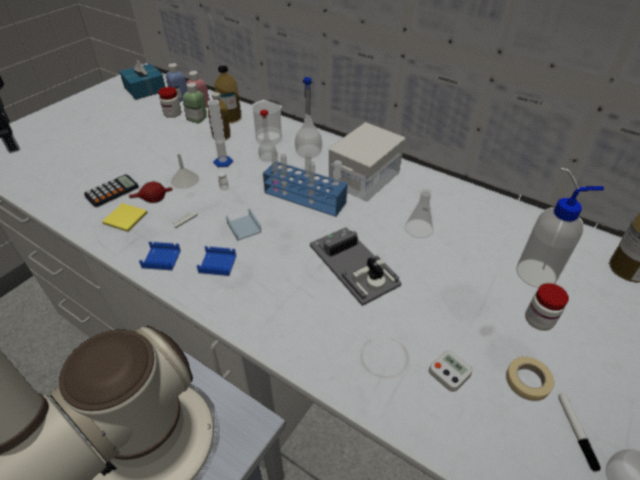

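Top view: the candidates are a clear tinted tray at (235,255) and blue look-alike trays at (198,328) and (245,304). Others that could confuse are a clear dish at (410,303) and the yellow pad at (128,310). I choose (235,255), which is at (243,224) in the scene view. The stand is at (345,240), with the knob at about (374,247) and the end stop at about (325,228). I'll check with a close crop.

```bash
python3 - <<'E'
import cv2,numpy as np
t=cv2.imread("pics/top0.png");s=cv2.imread("pics/scene0.png")
a=cv2.resize(t[195:285,200:400],(800,360),interpolation=cv2.INTER_CUBIC)
b=cv2.resize(s[195:310,210:410],(418,240),interpolation=cv2.INTER_CUBIC)
b=np.pad(b,((0,0),(0,382),(0,0)))
cv2.imwrite("pics/crop0.png",np.clip(np.vstack([a,b])*1.2,0,255))
E
```

```text
[ WARN:0@0.054] global loadsave.cpp:1063 imwrite_ Unsupported depth image for selected encoder is fallbacked to CV_8U.
```

View pics/crop0.png

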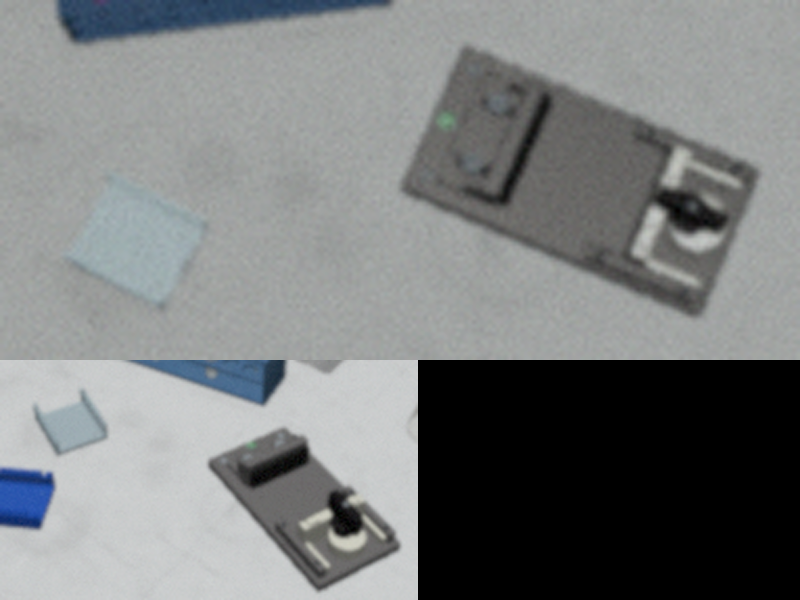

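The crop confirms it: clear tinted tray at about (234,255) with its walls running along the long diagonal, and the bare stand with knob to the lower right. Next, a model fit from both views.

```bash
cat > fit.py <<'E'
from h import *
from scipy.optimize import least_squares
T=load("pics/top0.png");S=load("pics/scene0.png")
tc=lambda p:(200+p[0]/4-.375,195+p[1]/4-.375)
sc=lambda p:(210+p[0]/2.09-.26,195+(p[1]-360)/2.09-.26)
def fit(obs,x0):
    def f(q):
        c,s=np.cos(q[2]),np.sin(q[2]);o=[]
        for cam,px,(a,b,z) in obs: o+=list(proj(cam,[q[0]+c*a-s*b,q[1]+s*a+c*b,z])-px)
        return np.array(o)
    l=least_squares(f,x0,loss="soft_l1");return l.x,f(l.x).reshape(-1,2).round(1).tolist()
L,W,z=.104,.052,.018
# stand: +x to upper-left in top; world: top right=-y, down=-x
k=[(L,-W),(L,W),(-L,W),(-L,-W)]
tp=[(465,47),(403,190),(697,315),(757,170)]
sp=[(283,430),(210,464),(320,588),(400,545)]
for o in ([0],[1],[0,1]):
    ob=[]
    if 0 in o: ob+=[(T,tc(p),(a,b,z)) for p,(a,b) in zip(tp,k)]
    if 1 in o: ob+=[(S,sc(p),(a,b,z)) for p,(a,b) in zip(sp,k)]
    print("stand",*fit(ob,[.5,0,1.2]))
# tray
k=[(.035,-.031),(.035,.031),(-.035,.031),(-.035,-.031)]
tp=[(108,178),(67,260),(163,305),(207,222)]
zt=[.012,.012,.012,.012]
sp=[(37,422,),(60,453),(105,437)]
print("tray",*fit([(T,tc(p),(a,b,0.012)) for p,(a,b) in zip(tp,k)],[.5,.2,1.2]))
for n,p,zz in [("wing",(692,207),.075),("wa",(657,193),.075),("wb",(727,222),.075),("disc",(697,222),.037)]: print(n,at(T,*tc(p),zz).round(4))
for n,p in dict(stopfoot1=(550,105),stopfoot2=(502,203)).items(): print(n,at(T,*tc(p),.018).round(4))
for n,p in dict(gate1=(668,145),gate2=(632,258)).items(): print(n,at(T,*tc(p),.048).round(4))
E
python3 fit.py
```

```text
stand [ 0.51046668 -0.07447244  1.15758897] [[-0.5, -0.5], [-1.0, -0.1], [0.6, 0.6], [0.9, -0.0]]
stand [ 0.50984746 -0.07509753  1.1694384 ] [[0.2, -1.0], [-2.1, -0.6], [-0.1, 0.9], [1.2, 0.1]]
stand [ 0.51035604 -0.07484153  1.16335784] [[-0.6, -0.3], [-0.9, 0.2], [0.9, 0.5], [1.0, -0.3], [0.5, -1.2], [-1.9, -1.0], [-0.4, 0.7], [1.1, 0.1]]
tray [0.47328598 0.20971078 1.12532819] [[0.2, -0.7], [-0.4, 0.3], [0.2, 0.7], [-0.0, -0.3]]
wing [ 0.482  -0.1397  0.075 ]
wa [ 0.4909 -0.1183  0.075 ]
wb [ 0.4725 -0.161   0.075 ]
disc [ 0.4792 -0.1468  0.037 ]
stopfoot1 [ 0.5597 -0.056   0.018 ]
stopfoot2 [ 0.4956 -0.0243  0.018 ]
gate1 [ 0.5267 -0.1285  0.048 ]
gate2 [ 0.4547 -0.1043  0.048 ]
```

```bash
cat > go.py <<'E'
# usage: go.py x y z yaw(tool x angle) -> shift in tool axes (cm) now, and turn needed (tool down)
import sys
from h import *
s=r.sense();R=np.array(s["orientation"]);p=np.array(s["tcp_pos"])
x,y,z,yaw=map(float,sys.argv[1:5])
G=np.array([[np.cos(yaw),np.sin(yaw),0],[np.sin(yaw),-np.cos(yaw),0],[0,0,-1]]).T
from scipy.spatial.transform import Rotation as Q
print("t",s["t"],"tcp",p.round(4),"yaw",np.arctan2(R[1,0],R[0,0]).round(4),"shift cm",(100*R.T@(np.array([x,y,z])-p)).round(2),"turn",Q.from_matrix(R.T@G).as_rotvec().round(3),"j",np.round(s["joint_pos"],2),"F",np.round(s["contact_force"],1),"M",np.round(s["torque"],3),"gap",round(s["finger_gap"]*100,2),"ff",np.round(s["finger_force"],1))
E
python3 -m inch '[0,0,0,0,0,0.12, 0,0,0,0,0,0.12, 0,0,0,0,0,0.12, 0,0,0,0,0,0.12, 0,0,0,0,0,0.12, 0,0,0,0,0,0.12, 0,0,0,0,0,0.12, 0,0,0,0,0,0.12, 0,0,0,0,0,0.12, 0,0,0,0,0,0.12, 0,0,0,0,0,0.12, 0,0,0,0,0,0.12]' 8.5 ; python3 go.py 0.4733 0.2097 0.12 -2.016
```

```text
t: 1.1
tcp_pos: [0.2176, 0.5855, 0.2447]
orientation: [[-0.229, -0.973, -0.0], [-0.973, 0.229, -0.001], [0.001, 0.0, -1.0]]
contact_force: [-0.9, -0.1, 0.6]
finger_gap: 0.0851
finger_force: 0.0
t 1.1 tcp [0.2176 0.5855 0.2447] yaw -1.8018 shift cm [ 30.71 -33.5   12.5 ] turn [-0.    -0.001  0.214] j [ 1.47  0.39  0.01 -0.   -1.19 -1.7 ] F [-0.9 -0.1  0.6] M [-0.011  0.002 -0.054] gap 8.51 ff 0.0
```

```bash
python3 -m inch '[0,0,0,0,0,0.107, 0,0,0,0,0,0.107]' >/dev/null; python3 -m inch '[1.9,-3.27,0.8,0,0,0, 1.9,-3.27,0.8,0,0,0, 1.9,-3.27,0.8,0,0,0, 1.9,-3.27,0.8,0,0,0, 1.9,-3.27,0.8,0,0,0, 1.9,-3.27,0.8,0,0,0, 1.9,-3.27,0.8,0,0,0, 1.9,-3.27,0.8,0,0,0, 1.9,-3.27,0.8,0,0,0, 1.9,-3.27,0.8,0,0,0, 1.9,-3.27,0.8,0,0,0, 1.9,-3.27,0.8,0,0,0]' >/dev/null; python3 go.py 0.4733 0.2097 0.12 -2.016
```

```text
t 2.2667 tcp [0.4765 0.2109 0.1488] yaw -2.0096 shift cm [0.24 0.23 2.88] turn [ 0.    -0.     0.006] j [ 0.73  0.3  -0.38 -0.   -0.89 -1.17] F [0.6 0.3 0.4] M [ 0.076 -0.099  0.001] gap 8.5 ff 0.0
```

```bash
python3 -m inch '[0.12,0.12,2.5,0,0,0, 0.12,0.12,3,0,0,0, 0,0,3,0,0,0, 0,0,2.5,0,0,0, 0,0,1.4,0,0,0, 0,0,0.4,0,0,0, 0,0,0,0,0,0,0,0,0,0,0,0]' >/dev/null; python3 go.py 0.4733 0.2097 0.02 -2.016; python3 -m inch '[0,0,0,0,0,0, 0,0,0,0,0,0, 0,0,0,0,0,0, 0,0,0,0,0,0, 0,0,0,0,0,0, 0,0,0,0,0,0,0,0,0,0,0,0,0,0,0,0,0,0]' 5 20 ; python3 - <<'E'
from h import *
print(r.tips_ahead); s=snap("scene","pics/g.png"); u,v=proj(s,r.sense()["tcp_pos"]).astype(int);c=s["color"][max(v-75,0):v+75,max(u-100,0):u+100,::-1]
cv2.imwrite("pics/gc.png",cv2.resize(c,None,fx=3.5,fy=3.5,interpolation=2)); print(u,v)
E
```

```text
t 2.9333 tcp [0.4732 0.2119 0.0218] yaw -2.0094 shift cm [ 0.19 -0.1   0.18] turn [-0.     0.001  0.007] j [ 0.73  0.49 -0.51  0.   -0.57 -1.17] F [ 0.  -0.3  0.8] M [ 0.026  0.007 -0.004] gap 8.5 ff 0.0
t: 3.6
tcp_pos: [0.4735, 0.2122, 0.0228]
orientation: [[-0.425, -0.905, 0.002], [-0.905, 0.425, 0.002], [-0.003, -0.001, -1.0]]
contact_force: [-1.7, -1.0, 6.8]
finger_gap: 0.0613
finger_force: 21.7
0.014
242 221
```

View pics/gc.png

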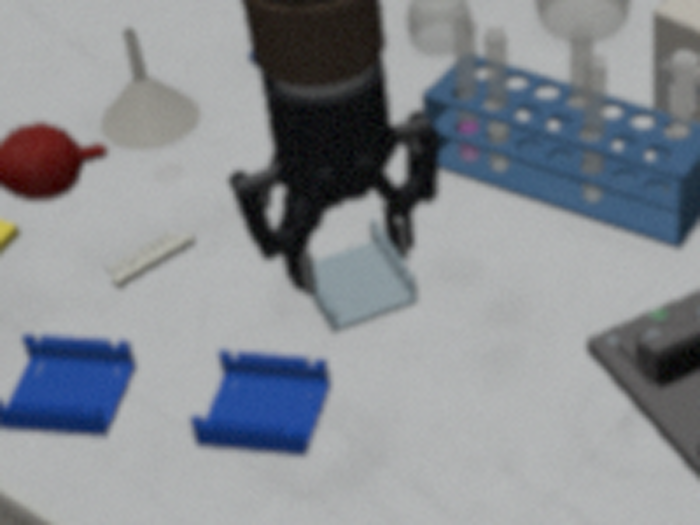

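The tray is gripped across its side walls: finger at (300,285) on the left, (400,245) on the right, near edge (335,325)–(413,298). The gap is 61 mm. Now lift and carry.

```bash
python3 -m inch '[0,0,-1,0,0,0, 0,0,-2.5,0,0,0, 0,0,-3.3,0,0,-0.03, 0,0,-2,0,0,0, 0,0,0,0,0,0]' - 25 ; python3 go.py 0.5078 -0.0808 0.11 -1.98
```

```text
t: 4.07
tcp_pos: [0.4751, 0.2133, 0.1145]
orientation: [[-0.397, -0.918, 0.008], [-0.918, 0.397, 0.006], [-0.009, -0.005, -1.0]]
contact_force: [0.8, 0.5, -0.8]
finger_gap: 0.0612
finger_force: 28.8
t 4.0667 tcp [0.4751 0.2133 0.1145] yaw -1.9786 shift cm [ 25.7  -14.66   0.3 ] turn [-0.005  0.009  0.001] j [ 0.73  0.34 -0.43  0.   -0.79 -1.14] F [ 0.8  0.5 -0.8] M [ 0.038 -0.05   0.032] gap 6.12 ff 28.8
```

```bash
python3 -m inch '[1.5,-0.86,0,0,0,0, 3,-1.7,0,0,0,0, 3,-1.7,0,0,0,0, 3,-1.7,0,0,0,0, 3,-1.7,0,0,0,0, 3,-1.7,0,0,0,0, 3,-1.7,0,0,0,0, 3,-1.7,0,0,0,0, 2,-1.1,0,0,0,0, 1.2,-0.5,0,0,0,0, 0,0,0,0,0,0, 0,0,0,0,0,0]' >/dev/null ; python3 go.py 0.5078 -0.0808 0.11 -1.98; python3 - <<'E'
from h import *
s=snap("scene","pics/h.png"); t=snap("top","pics/ht.png")
c=s["color"][200:305,295:410,::-1]; d=t["color"][195:285,290:400,::-1]
a=cv2.resize(c,None,fx=5,fy=5,interpolation=2); cv2.imwrite("pics/hc.png",a)
E
```

```text
t 5.0667 tcp [ 0.5016 -0.0819  0.1089] yaw -1.9818 shift cm [-0.35 -0.52 -0.11] turn [ 0.001 -0.    -0.002] j [ 0.16  0.34 -0.46 -0.   -0.78 -0.57] F [ 0.3 -0.1 -0.9] M [0.009 0.021 0.055] gap 6.09 ff 28.8
```

View pics/hc.png

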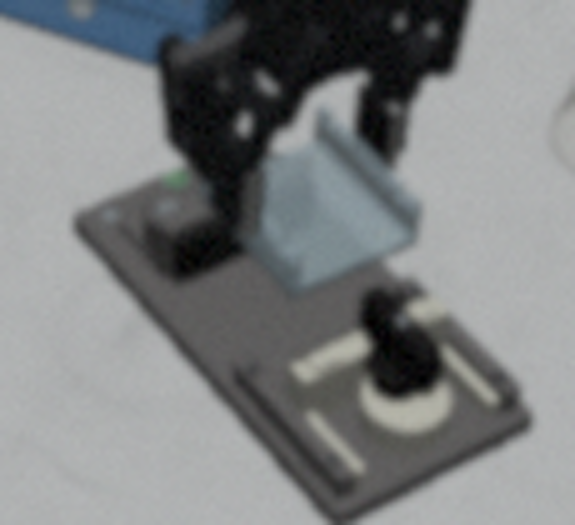

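The scene view shows the tray held level over the bay. Its near bottom corners are at crop (297,294) and (414,243). The stand corners are at (78,218), (340,522) and (530,425), and the gate lies between (295,370) and (445,305). Next I work out the offset.

```bash
python3 - <<'E'
from fit import fit
from h import *
S=load("pics/h.png");c=lambda p:(295+p[0]/5-.4,200+p[1]/5-.4)
L,W=.104,.052
q,res=fit([(S,c(p),(a,b,.018)) for p,(a,b) in zip([(78,218),(340,522),(530,425)],[(L,W),(-L,W),(-L,-W)])],[.51,-.075,1.16]);print(q,res)
q2,_=fit([(S,c(p),(a,b,.0)) for p,(a,b) in zip([(340,522)],[(-L,W)])],[.51,-.075,1.16])
R=np.array([[np.cos(q[2]),np.sin(q[2])],[-np.sin(q[2]),np.cos(q[2])]])
f=lambda p:(1000*R@(p[:2]-q[:2])).round(1)
zb=.1089-.0228
A=at(S,*c((297,294)),zb);B=at(S,*c((414,243)),zb)
print("tray near corners",f(A),f(B),"tcp",f(r.sense()["tcp_pos"][:2]), "width",np.linalg.norm(A-B))
d=(A-B)[:2];d/=np.linalg.norm(d);print("edge yaw",np.arctan2(-d[0],d[1]))
print("stop foot l",f(at(S,*c((180,277)),.018)),"gate top rear corner", f(at(S,*c((298,368)),.048)),f(at(S,*c((445,308)),.048)))
print("disc",f(at(S,*c((405,395)),.037)))
print("dish/bystander px ok")
E
```

```text
stand [ 0.51046668 -0.07447244  1.15758897] [[-0.5, -0.5], [-1.0, -0.1], [0.6, 0.6], [0.9, -0.0]]
stand [ 0.50984746 -0.07509753  1.1694384 ] [[0.2, -1.0], [-2.1, -0.6], [-0.1, 0.9], [1.2, 0.1]]
stand [ 0.51035604 -0.07484153  1.16335784] [[-0.6, -0.3], [-0.9, 0.2], [0.9, 0.5], [1.0, -0.3], [0.5, -1.2], [-1.9, -1.0], [-0.4, 0.7], [1.1, 0.1]]
tray [0.47328598 0.20971078 1.12532819] [[0.2, -0.7], [-0.4, 0.3], [0.2, 0.7], [-0.0, -0.3]]
wing [ 0.482  -0.1397  0.075 ]
wa [ 0.4909 -0.1183  0.075 ]
wb [ 0.4725 -0.161   0.075 ]
disc [ 0.4792 -0.1468  0.037 ]
stopfoot1 [ 0.5597 -0.056   0.018 ]
stopfoot2 [ 0.4956 -0.0243  0.018 ]
gate1 [ 0.5267 -0.1285  0.048 ]
gate2 [ 0.4547 -0.1043  0.048 ]
[ 0.51146027 -0.07633109  1.1396    ] [[-0.4, -0.4], [-0.6, 0.6], [1.9, -0.4]]
tray near corners [-41.  33.] [-41.9 -24.6] tcp [-8.1  6.7] width 0.05764285138730142
edge yaw 1.1234759259561806
stop foot l [46.4 32. ] gate top rear corner [-47.1  34.1] [-51.2 -38.3]
disc [-74.6  -1.4]
dish/bystander px ok
```

```bash
python3 -m inch '[-0.05,-0.25,1,0,0,0, -0.05,-0.25,1.2,0,0,0, -0.03,-0.03,0.8,0,0,0, 0,0,0,0,0,0, 0,0,0,0,0,0, 0,0,0,0,0,0]' >/dev/null ; python3 go.py 0.507 -0.0828 0.078 -1.985; python3 - <<'E'
from h import *
s=snap("scene","pics/i.png"); t=snap("top","pics/it.png")
c=s["color"][215:305,310:405,::-1]; d=t["color"][205:285,320:395,::-1]
a=cv2.resize(c,(570,540),interpolation=2); cv2.imwrite("pics/ic.png",a)
E
```

```text
t 5.6667 tcp [ 0.5079 -0.082   0.0794] yaw -1.979 shift cm [0.11 0.05 0.14] turn [-0.    -0.     0.006] j [ 0.16  0.39 -0.47  0.   -0.71 -0.56] F [-1.7  0.3 -1.2] M [-0.049 -0.037 -0.012] gap 6.15 ff 28.7
```

View pics/ic.png

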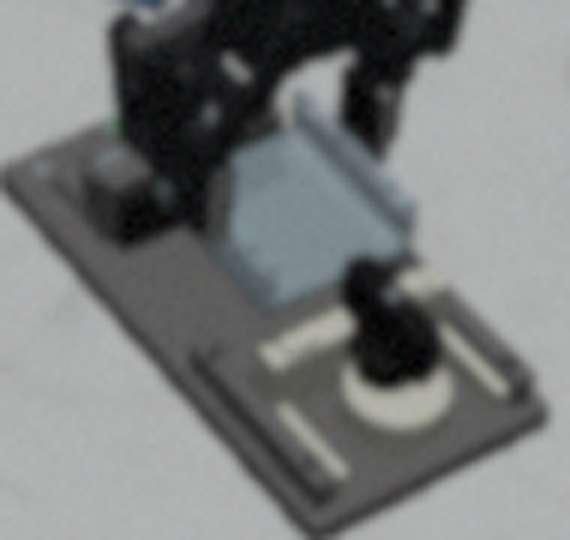

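Scene view: the tray's near bottom edge runs (272,308)→(405,250), and the gate's tray-side top edge runs about (258,345)→(425,265).

```bash
sed -i 's/^L,W,z=.*/if __name__!="__main__": raise SystemExit\n&/' fit.py; python3 - <<'E'
from h import *
S=load("pics/i.png");c=lambda p:(310+p[0]/6-.42,215+p[1]/6-.42)
q=[.5104,-.0750,1.157]
R=np.array([[np.cos(q[2]),np.sin(q[2])],[-np.sin(q[2]),np.cos(q[2])]])
f=lambda p:(1000*R@(np.array(p)[:2]-q[:2])).round(1)
for p in[(272,308),(405,250)]: print("tray",f(at(S,*c(p),.0566)))
for p in[(258,345),(425,265)]: print("gate",f(at(S,*c(p),.048)))
for p in[(5,175),(315,538),(548,415)]: print("bed",f(at(S,*c(p),.018)))
print("disc bottom pt",f(at(S,*c((398,430)),.037)),"tcp",f(r.sense()["tcp_pos"]))
P=lambda x,y,z:((np.array(proj(S,[*(np.array(q[:2])+R.T@np.array([x,y])),z]))-[310,215]+.42)*6).round()
for n,x in dict(tray_x_m44=(-.044,.031,.0566),tr=(-.044,-.031,.0566),gate=(-.0485,.038,.048),gater=(-.0485,-.038,.048),stop27=(.0305,.037,.018)).items(): print(n,P(*x))
E
```

```text
tray [-37.6  25.4]
tray [-39.9 -30.4]
gate [-43.   34.5]
gate [-43.3 -37.6]
bed [100.6  49.2]
bed [-103.2   51.6]
bed [-102.8  -49.6]
disc bottom pt [-92.2  10.3] tcp [-7.4 -0.7]
tray_x_m44 [269. 326.]
tr [414. 256.]
gate [259. 359.]
gater [435. 274.]
stop27 [133. 276.]
```

```bash
python3 -m inch '[0,0,0.8,0,0,0, 0,0,0.6,0,0,0, 0,0,0.5,0,0,0, 0,0,0.5,0,0,0, 0,0,0.4,0,0,0, 0,0,0,0,0,0, 0,0,0,0,0,0]' >/dev/null ; python3 go.py 0.507 -0.0828 0.041 -1.985;python3 -m inch '[0,0,0.3,0,0,0, 0,0,0.3,0,0,0, 0,0,0.2,0,0,0, 0,0,0,0,0,0, 0,0,0,0,0,0]' >/dev/null ; python3 go.py 0.507 -0.0828 0.041 -1.985
```

```text
t 6.35 tcp [ 0.5074 -0.0824  0.0509] yaw -1.9798 shift cm [0.06 0.02 0.99] turn [ 0.001 -0.001  0.005] j [ 0.16  0.43 -0.5   0.   -0.64 -0.56] F [ 0.2 -0.1 -0.9] M [0.024 0.013 0.016] gap 6.11 ff 28.4
t 6.7667 tcp [ 0.5077 -0.0823  0.0432] yaw -1.9797 shift cm [0.07 0.04 0.22] turn [ 0.    -0.     0.005] j [ 0.16  0.45 -0.5   0.   -0.62 -0.56] F [-0.4 -0.1 -1.6] M [-0.036 -0.047 -0.002] gap 6.1 ff 28.4
```

```bash
python3 -m inch '[0,0,0.1,0,0,0, 0,0,0.1,0,0,0, 0,0,0.05,0,0,0, 0,0,0,0,0,0, 0,0,0,0,0,0]' >/dev/null ; python3 go.py 0.507 -0.0828 0.041 -1.985
```

```text
t 7.1833 tcp [ 0.5079 -0.0825  0.0418] yaw -1.9793 shift cm [0.06 0.07 0.08] turn [-0.001 -0.     0.006] j [ 0.15  0.45 -0.51  0.   -0.62 -0.56] F [-0.6 -0.7  5.4] M [-0.061  0.548  0.028] gap 6.16 ff 29.2
```

```bash
python3 -m inch '[0,0,0,0,0,0, 0,0,0,0,0,0, 0,0,0,0,0,0, 0,0,0,0,0,0, 0,0,0,0,0,0]' 7.2 >/dev/null ; python3 go.py 0.507 -0.0828 0.041 -1.985;python3 -m inch '[0,0,-0.5,0,0,0, 0,0,-1.5,0,0,0, 0,0,-3,0,0,0, 0,0,-3.5,0,0,0, 0,0,-3.5,0,0,0, 0,0,-2,0,0,0, 0,0,0,0,0,0]' >/dev/null ; python3 go.py 0.507 -0.0828 0.041 -1.985; python3 - <<'E'
from h import *
s=snap("scene","pics/k.png"); t=snap("top","pics/kt.png")
c=s["color"][215:305,310:405,::-1]
a=cv2.resize(c,(570,540),interpolation=2); cv2.imwrite("pics/kc.png",a)
E
```

```text
t 7.6 tcp [ 0.5077 -0.0823  0.0407] yaw -1.9798 shift cm [ 0.08  0.04 -0.03] turn [ 0.    -0.     0.005] j [ 0.16  0.45 -0.51 -0.   -0.61 -0.56] F [0.1 0.3 0.6] M [-0.035  0.014  0.008] gap 7.2 ff 0.0
t 8.1833 tcp [ 0.5107 -0.0822  0.1866] yaw -1.9786 shift cm [ 0.27  0.47 14.56] turn [-0.01   0.005  0.006] j [ 0.16  0.25 -0.35  0.   -0.96 -0.56] F [ 0.6 -0.1 -0.4] M [-0.006 -0.017  0.005] gap 7.19 ff 0.0
```

View pics/kc.png

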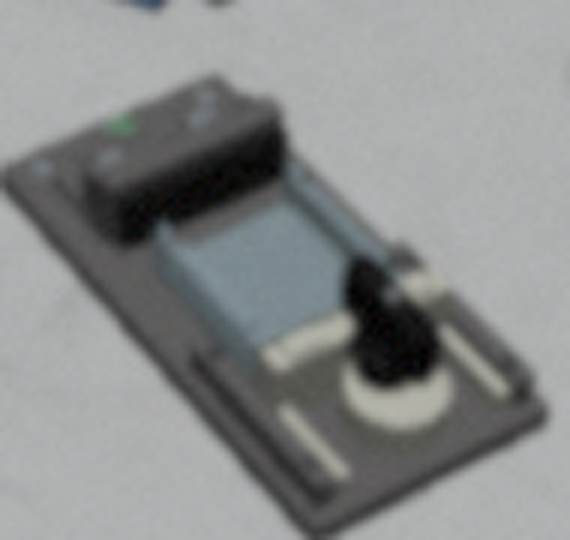

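The tray lies flat in the bay: walls along the stand, floor from (190,245) to (270,345), the seal a few mm behind it, and the gate at (265,355) just in front. Next I check the knob model against both views.

```bash
python3 - <<'E'
from h import *
q=[.5104,-.0750,1.157]
Rm=lambda a:np.array([[np.cos(a),-np.sin(a)],[np.sin(a),np.cos(a)]])
out=[]
for f,(x0,y0,w,h) in(("pics/top0.png",(350,220,45,55)),("pics/k.png",(345,245,60,60))):
    S=load(f);im=cv2.imread(f)[y0:y0+h,x0:x0+w];k=590/h;im=cv2.resize(im,None,fx=k,fy=k,interpolation=2);im=np.clip(im*1.3,0,255).astype(np.uint8)
    P=lambda xy,z:tuple(((np.array(proj(S,[*xy,z]))-[x0,y0]+.5)*k).astype(int).tolist())
    for ax,col in((-.075,(0,0,255)),(-.071,(0,200,0))):
        o=np.array(q[:2])+Rm(q[2])@[ax,0]; K=Rm(q[2]+np.pi)
        for z in(.051,.075): cv2.polylines(im,[np.array([P(o+K@[a,b],z) for a,b in((.023,.006),(-.023,.006),(-.023,-.006),(.023,-.006))])],True,col,1)
        cv2.polylines(im,[np.array([P(o+K@[.008+.019*np.cos(t),.019*np.sin(t)],.037) for t in np.linspace(0,6.3,40)])],True,col,1)
    out.append(im[:590,:390] if len(out)==0 else cv2.resize(im,(400,400)))
H=np.zeros((590,800,3),np.uint8);H[:out[0].shape[0],:out[0].shape[1]]=out[0];H[:400,400:]=out[1];cv2.imwrite("pics/ov.png",H)
E
```

```text
(no output)
```

View pics/ov.png

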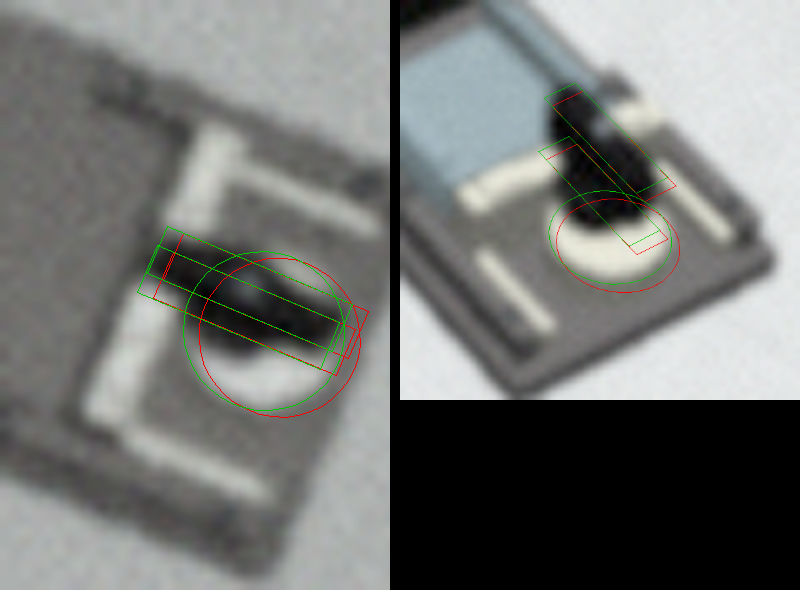

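The overlay shows the axis nearer x = -71 mm in my stand frame, with the wing turned slightly from straight. A bright spot on the wing top is at (250,285) in the left panel and (605,130) in the right. I'll triangulate it and fit the wing angle from masks.

```bash
cat > wf.py <<'E'
from h import *
from scipy.optimize import minimize,least_squares
q=[.5104,-.0750,1.157]
T=load("pics/top0.png");S=load("pics/k.png")
l=least_squares(lambda p:np.r_[proj(T,p)-[372.8,246.1],proj(S,p)-[375.2,264.0]],[.48,-.14,.07])
c,s=np.cos(q[2]),np.sin(q[2]);F=np.array([[c,s],[-s,c]])
print("spot",l.x.round(4),(1000*F@(l.x[:2]-q[:2])).round(1),l.fun.round(2))
U=4
ims=[]
for n,C,(x0,y0,w,h) in(("pics/top0.png",T,(355,232,35,25)),("pics/k.png",S,(360,252,36,36))):
    g=cv2.imread(n,0)[y0:y0+h,x0:x0+w];g=cv2.resize(g,None,fx=U,fy=U,interpolation=2)
    m=(g<58).astype(np.uint8); ims.append((C,x0,y0,m)); print(n,m.sum()/U/U,"px")
def mask(p,C,x0,y0,sh):
    o=np.array(p[:2]);a=p[2];K=np.array([[np.cos(a),-np.sin(a)],[np.sin(a),np.cos(a)]])
    M=np.zeros(sh,np.uint8)
    def hull(P): 
        P=np.array([(np.array(proj(C,v))-[x0,y0]+.5)*U for v in P],np.float32)
        cv2.fillConvexPoly(M,cv2.convexHull(P).astype(np.int32),1)
    hull([[*(o+K@[i*.023,j*.006]),z] for i in(-1,1) for j in(-1,1) for z in(.051,.075)])
    hull([[*(o+.010*np.array([np.cos(t),np.sin(t)])),z] for t in np.linspace(0,6.28,16) for z in(.037,.051)])
    return M
def cost(p): return sum((mask(p,C,x0,y0,m.shape)!=m).sum()/m.sum() for C,x0,y0,m in ims)
b=None
for d in np.arange(-.4,.41,.1):
    x0=np.array([.4817,-.1397,q[2]+np.pi+d])
    o=minimize(cost,x0,method="Nelder-Mead",options=dict(initial_simplex=x0+np.array([[0,0,0],[.004,0,0],[0,.004,0],[0,0,.1]])))
    print(round(d,2),o.x.round(4),round(o.x[2]-q[2]-np.pi,3),(1000*F@(o.x[:2]-q[:2])).round(1),round(o.fun,3))
E
python3 wf.py
```

```text
spot [ 0.482  -0.1396  0.0779] [-70.6   0. ] [-0.08  0.06  0.08 -0.01]
pics/top0.png 120.5625 px
pics/k.png 211.5 px
-0.4 [ 0.4841 -0.1382  4.1333] -0.165 [-68.4  -1.3] 0.697
-0.3 [ 0.4838 -0.1385  4.1046] -0.194 [-68.9  -1.2] 0.69
-0.2 [ 0.4837 -0.1385  4.0886] -0.21 [-68.9  -1.1] 0.697
-0.1 [ 0.4832 -0.1388  4.1127] -0.186 [-69.3  -0.8] 0.692
-0.0 [ 0.484  -0.1386  4.1027] -0.196 [-68.9  -1.4] 0.696
0.1 [ 0.4842 -0.1391  4.1014] -0.197 [-69.2  -1.8] 0.703
0.2 [ 0.4842 -0.1363  4.3101] 0.011 [-66.6  -0.6] 0.845
0.3 [ 0.4832 -0.139   4.097 ] -0.202 [-69.5  -0.9] 0.689
0.4 [ 0.4837 -0.1387  4.0974] -0.201 [-69.1  -1.1] 0.688
```

```bash
python3 -m inch '[0,0,0,0,0,0.1, 0,0,0,0,0,0.1, 2.1,-0.3,0,0,0,0, 2.1,-0.3,2,0,0,0, 2.1,-0.3,3,0,0,0, 0,0,2.5,0,0,0, 0,0,0,0,0,0, 0,0,0,0,0,0]' 5 20 >/dev/null ; python3 go.py 0.482 -0.1396 0.067 -2.18
```

```text
t 8.95 tcp [ 0.4777 -0.1394  0.1041] yaw -2.1799 shift cm [-0.24 -0.38  3.71] turn [ 0.004 -0.003  0.   ] j [ 0.04  0.33 -0.48  0.   -0.76 -0.65] F [-0.1 -0.   0.4] M [-0.037 -0.089 -0.054] gap 5.0 ff 0.0
```

```bash
python3 -m inch '[-0.1,-0.2,0.5,0,0,0, -0.14,-0.18,1,0,0,0, 0,0,1.2,0,0,0, 0,0,0.7,0,0,0, 0,0,0.3,0,0,0, 0,0,0,0,0,0, 0,0,0,0,0,0]' >/dev/null ; python3 go.py 0.482 -0.1396 0.067 -2.18; python3 -m inch '[0,0,0,0,0,0, 0,0,0,0,0,0, 0,0,0,0,0,0, 0,0,0,0,0,0, 0,0,0,0,0,0, 0,0,0,0,0,0, 0,0,0,0,0,0,0,0,0,0,0,0, 0,0,0,0,0,0, 0,0,0,0,0,0]' 0.8 25 >/dev/null;python3 go.py 0.482 -0.1396 0.067 -2.18
```

```text
t 9.5333 tcp [ 0.484  -0.1392  0.0691] yaw -2.1793 shift cm [0.14 0.14 0.21] turn [-0.001  0.     0.001] j [ 0.04  0.39 -0.51  0.   -0.67 -0.65] F [-0.8  0.4 -0.2] M [ 0.039 -0.018  0.034] gap 5.02 ff 0.0
t 10.3667 tcp [ 0.4834 -0.1394  0.0693] yaw -2.1795 shift cm [0.1  0.1  0.23] turn [ 0. -0.  0.] j [ 0.04  0.39 -0.51  0.   -0.67 -0.65] F [-2.1  1.1  5.5] M [0.305 0.723 0.1  ] gap 1.13 ff 24.5
```

```bash
python3 -m inch '[0,0,0,0,0,0.1, 0,0,0,0,0,0.1, 0,0,0,0,0,0.1, 0,0,0,0,0,0.1, 0,0,0,0,0,0, 0,0,0,0,0,0]' - 40 >/dev/null; python3 go.py 0.482 -0.1396 0.067 -2.18; python3 -m inch '[0,0,0,0,0,0.1, 0,0,0,0,0,0.1, 0,0,0,0,0,0.1, 0,0,0,0,0,0.1, 0,0,0,0,0,0, 0,0,0,0,0,0]' >/dev/null; python3 go.py 0.482 -0.1396 0.067 -2.18
```

```text
t 10.8667 tcp [ 0.4835 -0.1395  0.0693] yaw -2.5808 shift cm [0.13 0.07 0.23] turn [-0.     0.    -0.401] j [ 0.04  0.39 -0.51  0.   -0.67 -1.05] F [-1.8 -0.1  5.6] M [ 0.054  0.653 -0.11 ] gap 1.14 ff 44.3
t 11.3667 tcp [ 0.4836 -0.1396  0.0694] yaw -2.9807 shift cm [0.16 0.03 0.24] turn [-0.     0.    -0.801] j [ 0.04  0.39 -0.51  0.   -0.67 -1.45] F [-1.8 -1.1  6.2] M [-0.195  0.605 -0.15 ] gap 1.12 ff 44.2
```

```bash
g="python3 go.py 0.482 -0.1396 0.067 -2.18"; python3 -m inch '[0,0,0,0,0,0.1, 0,0,0,0,0,0.1, 0,0,0,0,0,0.05, 0,0,0,0,0,0, 0,0,0,0,0,0]' >/dev/null; $g; python3 -m inch '[0,0,0,0,0,0.05, 0,0,0,0,0,0.04, 0,0,0,0,0,0, 0,0,0,0,0,0]' >/dev/null; $g
```

```text
t 11.7833 tcp [ 0.4836 -0.1397  0.0693] yaw 3.0526 shift cm [ 0.16 -0.    0.23] turn [-1.000e-03  0.000e+00 -1.051e+00] j [ 0.04  0.39 -0.51  0.   -0.67 -1.7 ] F [-2.1 -1.   5.7] M [-0.366  0.599 -0.094] gap 1.1 ff 44.2
t 12.1167 tcp [ 0.4835 -0.1398  0.0693] yaw 2.9628 shift cm [ 0.16 -0.01  0.23] turn [-1.00e-03 -0.00e+00 -1.14e+00] j [ 0.04  0.39 -0.51  0.   -0.67 -1.79] F [-2.2 -1.2  5.2] M [-0.423  0.545 -0.137] gap 1.07 ff 44.2
```

```bash
g="python3 go.py 0.482 -0.1396 0.067 -2.18"; python3 -m inch '[0,0,0,0,0,0.04, 0,0,0,0,0,0.04, 0,0,0,0,0,0, 0,0,0,0,0,0]' >/dev/null; $g
```

```text
t 12.45 tcp [ 0.4836 -0.1398  0.0693] yaw 2.8829 shift cm [ 0.15 -0.02  0.23] turn [-1.00e-03 -0.00e+00 -1.22e+00] j [ 0.04  0.39 -0.51  0.   -0.67 -1.87] F [-2.  -1.1  6.1] M [-0.411  0.632 -0.08 ] gap 1.11 ff 44.2
```

```bash
g="python3 go.py 0.482 -0.1396 0.067 -2.18"; python3 -m inch '[0,0,0,0,0,0.04, 0,0,0,0,0,0.04, 0,0,0,0,0,0, 0,0,0,0,0,0]' >/dev/null; $g
```

```text
t 12.7833 tcp [ 0.4835 -0.1398  0.0693] yaw 2.803 shift cm [ 0.15 -0.03  0.23] turn [-1.0e-03 -0.0e+00 -1.3e+00] j [ 0.04  0.39 -0.51  0.   -0.67 -1.95] F [-1.4 -0.8  6. ] M [-0.536  0.572 -0.085] gap 1.12 ff 44.2
```

```bash
g="python3 go.py 0.482 -0.1396 0.067 -2.18"; python3 -m inch '[0,0,0,0,0,0.03, 0,0,0,0,0,0.03, 0,0,0,0,0,0, 0,0,0,0,0,0]' >/dev/null; $g
```

```text
t 13.1167 tcp [ 0.4835 -0.1398  0.0693] yaw 2.7432 shift cm [ 0.15 -0.04  0.23] turn [-1.00e-03 -0.00e+00 -1.36e+00] j [ 0.04  0.39 -0.51  0.   -0.67 -2.01] F [-1.9 -1.5  5.4] M [-0.497  0.587  0.004] gap 1.09 ff 44.2
```

```bash
g="python3 go.py 0.482 -0.1396 0.067 -2.18"; python3 -m inch '[0,0,0,0,0,0.02, 0,0,0,0,0,0.02, 0,0,0,0,0,0, 0,0,0,0,0,0]' >/dev/null; $g
```

```text
t 13.45 tcp [ 0.4835 -0.1399  0.0694] yaw 2.7033 shift cm [ 0.15 -0.04  0.24] turn [-1.0e-03 -0.0e+00 -1.4e+00] j [ 0.04  0.39 -0.51  0.   -0.67 -2.05] F [-2.4 -2.2  4.9] M [-0.522  0.598  0.041] gap 1.07 ff 44.2
```

```bash
g="python3 go.py 0.482 -0.1396 0.067 -2.18"; python3 -m inch '[0,0,0,0,0,0.02, 0,0,0,0,0,0.02, 0,0,0,0,0,0, 0,0,0,0,0,0]' >/dev/null; $g
```

```text
t 13.7833 tcp [ 0.4835 -0.1399  0.0693] yaw 2.6634 shift cm [ 0.15 -0.05  0.23] turn [-1.00e-03 -0.00e+00 -1.44e+00] j [ 0.04  0.39 -0.51  0.   -0.67 -2.09] F [-2.8 -2.6  5.6] M [-0.571  0.557 -0.021] gap 1.14 ff 44.2
```

```bash
cat > av.py <<'E'
from h import *
M=[];F=[]
import io,subprocess
for i in range(5): M.append(r.sense()["torque"]);F.append(r.sense()["contact_force"]);cams.snapshot("top")
print("avg M",np.mean(M,0).round(3),"Mz",np.array(M)[:,2].round(2),"F",np.mean(F,0).round(1),"yaw",np.arctan2(*np.array(r.sense()["orientation"])[[1,0],0]).round(3),r.sense()["t"])
E
python3 av.py; python3 -m inch '[0,0,0,0,0,0.02, 0,0,0,0,0,0.02, 0,0,0,0,0,0, 0,0,0,0,0,0]' >/dev/null; python3 av.py
```

```text
avg M [-0.529  0.586  0.024] Mz [-0.02  0.07  0.06 -0.04  0.05] F [-2.2 -1.7  5. ] yaw 2.663 14.0333
avg M [-0.548  0.584  0.025] Mz [-0.01  0.03  0.01  0.07  0.03] F [-1.7 -1.8  5.1] yaw 2.623 14.6167
```

```bash
python3 -m inch '[0,0,0,0,0,0.02, 0,0,0,0,0,0.02, 0,0,0,0,0,0, 0,0,0,0,0,0]' >/dev/null; python3 av.py;  python3 -m inch '[0,0,0,0,0,0.02, 0,0,0,0,0,0.02, 0,0,0,0,0,0, 0,0,0,0,0,0]' >/dev/null; python3 av.py
```

```text
avg M [-0.575  0.61   0.047] Mz [0.07 0.07 0.05 0.04 0.  ] F [-2.3 -1.8  5.6] yaw 2.583 15.2
avg M [-0.604  0.617  0.022] Mz [0.04 0.   0.01 0.01 0.04] F [-2.1 -1.7  5.3] yaw 2.543 15.7833
```

```bash
python3 - <<'E'
from h import *
s=snap("scene","pics/m.png"); t=snap("top","pics/mt.png")
a=cv2.resize(s["color"][215:305,310:405,::-1],(475,450),interpolation=2)
b=cv2.resize(t["color"][205:285,330:390,::-1],(320,427),interpolation=2)
H=np.zeros((450,800,3),np.uint8);H[:,:475]=a;H[:427,480:]=b
cv2.imwrite("pics/mc.png",H)
E
```

```text
(no output)
```

View pics/mc.png

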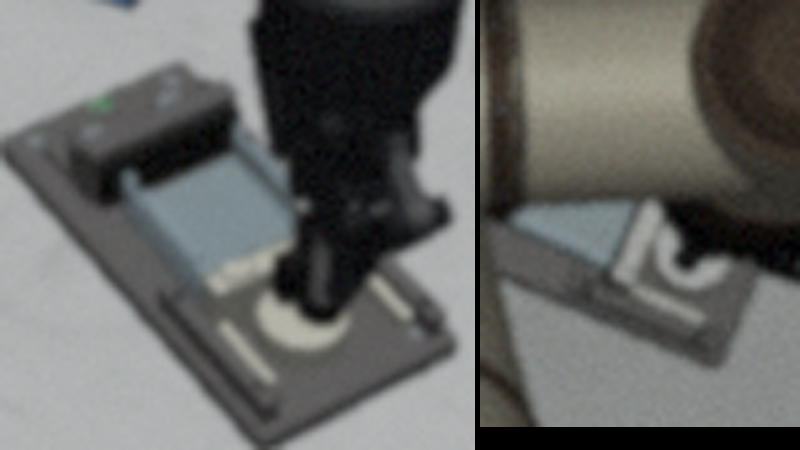

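The gate at (207,285) has pushed the tray toward the seal; its rear wall end is at (122,175). So the plateau is sliding and not yet clamping. I keep turning in small steps.

```bash
python3 -m inch '[0,0,0,0,0,0.02, 0,0,0,0,0,0.02, 0,0,0,0,0,0, 0,0,0,0,0,0]' >/dev/null; python3 av.py;  python3 -m inch '[0,0,0,0,0,0.02, 0,0,0,0,0,0.02, 0,0,0,0,0,0, 0,0,0,0,0,0]' >/dev/null; python3 av.py
```

```text
avg M [-0.605  0.612  0.03 ] Mz [0.03 0.03 0.05 0.01 0.03] F [-2.2 -2.2  5.6] yaw 2.503 16.4667
avg M [-0.626  0.597  0.042] Mz [ 0.04  0.07  0.06  0.05 -0.01] F [-2.  -2.   5.3] yaw 2.463 17.05
```

```bash
python3 -m inch '[0,0,0,0,0,0.02, 0,0,0,0,0,0.02, 0,0,0,0,0,0, 0,0,0,0,0,0]' >/dev/null; python3 av.py
```

```text
avg M [-0.644  0.611  0.021] Mz [ 0.04  0.01  0.06  0.02 -0.02] F [-2.5 -2.   5.1] yaw 2.423 17.6333
```

```bash
python3 -m inch '[0,0,0,0,0,0.02, 0,0,0,0,0,0.02, 0,0,0,0,0,0, 0,0,0,0,0,0]' >/dev/null; python3 av.py;  python3 -m inch '[0,0,0,0,0,0.02, 0,0,0,0,0,0.02, 0,0,0,0,0,0, 0,0,0,0,0,0]' >/dev/null; python3 av.py
```

```text
avg M [-0.659  0.626  0.02 ] Mz [0.01 0.05 0.   0.03 0.01] F [-1.6 -1.7  5.2] yaw 2.383 18.2167
avg M [-0.668  0.612  0.027] Mz [ 0.03  0.06  0.01  0.05 -0.03] F [-2.1 -2.3  5. ] yaw 2.343 18.8
```

```bash
python3 -m inch '[0,0,0,0,0,0.02, 0,0,0,0,0,0.02, 0,0,0,0,0,0, 0,0,0,0,0,0]' >/dev/null; python3 av.py
```

```text
avg M [-0.674  0.632  0.036] Mz [0.04 0.05 0.01 0.05 0.03] F [-2.1 -2.1  5.8] yaw 2.303 19.3833
```

```bash
python3 -m inch '[0,0,0,0,0,0.02, 0,0,0,0,0,0.02, 0,0,0,0,0,0, 0,0,0,0,0,0]' >/dev/null; python3 av.py
```

```text
avg M [-0.703  0.647  0.028] Mz [0.01 0.01 0.04 0.03 0.06] F [-1.7 -2.5  5.1] yaw 2.263 19.9667
```

```bash
python3 -m inch '[0,0,0,0,0,0.02, 0,0,0,0,0,0.02, 0,0,0,0,0,0, 0,0,0,0,0,0]' >/dev/null; python3 av.py
```

```text
avg M [-0.694  0.646  0.011] Mz [ 0.    0.04  0.03 -0.02  0.01] F [-2.2 -2.2  5.4] yaw 2.223 20.55
```

```bash
python3 -m inch '[0,0,0,0,0,0.02, 0,0,0,0,0,0.02, 0,0,0,0,0,0, 0,0,0,0,0,0]' >/dev/null; python3 av.py
```

```text
avg M [-0.724  0.636  0.   ] Mz [-0.02  0.02  0.03  0.03 -0.05] F [-2.3 -2.2  5.8] yaw 2.183 21.1333
```

```bash
python3 -m inch '[0,0,0,0,0,0.02, 0,0,0,0,0,0.02, 0,0,0,0,0,0, 0,0,0,0,0,0]' >/dev/null; python3 av.py
```

```text
avg M [-0.727  0.676  0.089] Mz [0.07 0.09 0.14 0.08 0.07] F [-2.4 -2.7  5.2] yaw 2.144 21.7167
```

```bash
python3 -m inch '[0,0,0,0,0,0.02, 0,0,0,0,0,0.02, 0,0,0,0,0,0, 0,0,0,0,0,0]' >/dev/null; python3 av.py
```

```text
avg M [-0.771  0.699  0.11 ] Mz [0.15 0.12 0.08 0.09 0.1 ] F [-2.5 -2.5  5.2] yaw 2.104 22.3
```

```bash
python3 -m inch '[0,0,0,0,0,0.02, 0,0,0,0,0,0.02, 0,0,0,0,0,0, 0,0,0,0,0,0]' >/dev/null; python3 av.py
```

```text
avg M [-0.804  0.683  0.155] Mz [0.13 0.16 0.18 0.13 0.17] F [-1.8 -2.9  5.3] yaw 2.064 22.8833
```

```bash
python3 -m inch '[0,0,0,0,0,0.02, 0,0,0,0,0,0.02, 0,0,0,0,0,0, 0,0,0,0,0,0]' >/dev/null; python3 av.py
```

```text
avg M [-0.796  0.681  0.178] Mz [0.21 0.17 0.18 0.15 0.19] F [-1.9 -3.   5.1] yaw 2.024 23.4667
```

```bash
python3 -m inch '[0,0,0,0,0,0.02, 0,0,0,0,0,0.02, 0,0,0,0,0,0, 0,0,0,0,0,0]' >/dev/null; python3 av.py
```

```text
avg M [-0.824  0.685  0.245] Mz [0.23 0.23 0.32 0.22 0.23] F [-2.5 -3.5  5.5] yaw 1.984 24.05
```

```bash
python3 -m inch '[0,0,0,0,0,0, 0,0,0,0,0,0, 0,0,0,0,0,0, 0,0,0,0,0,0, 0,0,0,0,0,0]' 4 >/dev/null; python3 go.py 0.482 -0.1396 0.067 -2.18; python3 -m inch '[0,0,-0.5,0,0,0, 0,0,-1,0,0,0, 0,0,-2,0,0,0, 0,0,-3,0,0,0, 0,0,-3,0,0,0, 0,0,-3,0,0,0, 0,0,-2,0,0,0, 0,0,0,0,0,0, 0,0,0,0,0,0, 0,0,0,0,0,0]' >/dev/null; python3 go.py 0.482 -0.1396 0.067 -2.18;  python3 - <<'E'
from h import *
s=snap("scene","pics/n.png")
cv2.imwrite("pics/nc.png",cv2.resize(s["color"][215:305,310:405,::-1],(570,540),interpolation=2))
E
```

```text
t 24.4667 tcp [ 0.4836 -0.1392  0.0687] yaw 1.9834 shift cm [ 0.03 -0.17  0.17] turn [ 0.    0.   -2.12] j [ 0.04  0.39 -0.51 -0.   -0.67 -2.77] F [ 0.1 -0.1 -0.5] M [0.034 0.038 0.02 ] gap 4.02 ff 0.0
t 25.3 tcp [ 0.4829 -0.1392  0.2133] yaw 1.9831 shift cm [-0.02 -0.09 14.63] turn [ 0.00e+00 -1.00e-03 -2.12e+00] j [ 0.04  0.2  -0.33 -0.   -1.03 -2.77] F [ 0.9  0.3 -0.7] M [ 0.049  0.059 -0.001] gap 4.02 ff 0.0
```

View pics/nc.png

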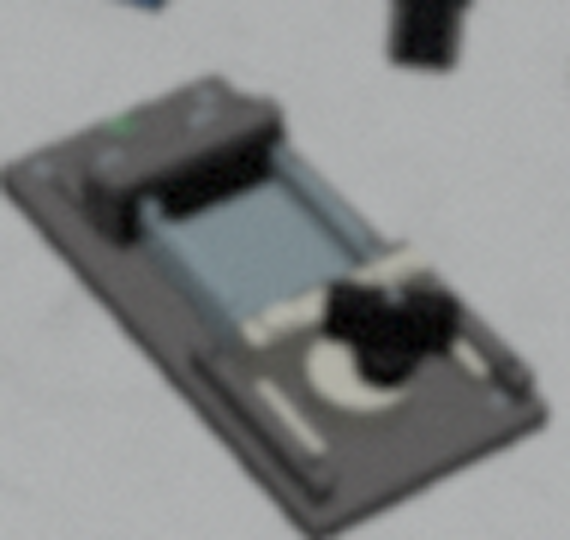

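The tray is seated flat against the seal, with its wall ends at (150,205) and (285,150). The gate (245,330)–(420,255) is hard on it and the lobe bears on the gate. The gripper is clear, so I hand in.

```bash
python3 -c "
from workcell import r
print(r.close_job())"
```

```text
the job is handed in; nothing more can be done
None
```

The clear tray is clamped flat in the stand against the seal at an estimated 13 to 17 N from the knob torque, the gripper is clear, and I've handed the job in at about 25 s; no verdict came back, and I didn't re-check the flask, vial, timer and comb afterwards.

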